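Index the fingerboard carrier, then free and hold open the station guard

TASK

Slide the fingerboard carrier along its rail to the next stop, where it clicks in under the hinged guard. Then tug the guard up by its handle to learn whether the hidden catch has it: if it will not come, push the thumb slide fully across to free it. Raise the guard to about 50 degrees and finish while still holding it up there, leaving the other things on the bench where they are.

Things in the scene. Friction and masses are not known exactly. Their poses are not given: they have to be found in the camera images.
- station: fixed indexing station on the bench: plywood base, 480 mm aluminium rail along its y axis, at its middle a guard over the rail. Origin on the bench surface under the rail's centre line at the guard's middle. x points to the hinge side (away from the robot), y along the rail in the direction the carrier is to be pushed, z up; it stands turned a little about z
- stop_point (a point): where the carrier's middle must stand: on the rail's centre line at the guard's middle, 28 mm above the station's origin (the rail's top); fixed to the station
- carrier (a joint): travel of the carrier in m, growing along the station's +y; starts from 0 to 0.05. A sprung detent clicks in at 0.120 (middle under the guard): the stop wanted. Another detent is at 0.19; the rail ends at 0.20. Sliding takes about 2 N, the detent's ridges (about 5 to 7 mm either side of the stop) up to some 8 N
- carrier_mid (a point): middle of the carrier's underside, on the rail, 28 mm above the bench. The carrier is an aluminium plate 80 mm (x) x 250 mm (y) with a dark fretted fingerboard on it, top 50 mm above the bench; it passes under the guard
- carrier_knob (a point): upright black grip post on the trailing (-y) end of the carrier, 22 mm in diameter, from 42 to 92 mm above the bench, on the rail's centre line; the point is on its axis at its top. It is 115 mm to -y of the carrier's middle, so 115 mm to -y of the station's origin at the stop
- guard (a joint): opening of the guard in rad: 0 shut, 1.3 at most; the near edge rises. It falls shut when let go. If caught it lifts only about 0.04 rad (6 mm at the handle) and stops hard; if not it lifts freely with 2 to 4 N. Whether it is caught cannot be seen and differs from run to run; a pull of 8 to 15 N tells
- guard_handle (a point): middle of the guard's handle: a steel bar 14 mm in diameter, 90 mm long along the station's y, on a post at either end; its axis is 134 mm above the bench, 40 mm above the guard's plate when shut, at station x = -85 mm. Can be pinched from above, fingers on its near and far sides, tool kept upright: the bar turns between the pads as the guard swings
- guard_hinge (a point): middle of the guard's hinge axis (along the station's y), fixed at station x = +80 mm, 88 mm above the bench. The guard is a plate 180 mm (x) x 120 mm (y) x 6 mm with a clear window, about 0.4 kg, from the hinge towards -x. Shut, the handle bar lies 165 mm to -x of the hinge axis and 46 mm above it
- release (a joint): travel of the thumb slide in m: 0 at the start, 0.021 fully across; grows along the station's +y. Slides at 2 to 6 N and stays where it is left. Pushed beyond 0.018 it frees the guard, which then stays free. Not to be pushed before the guard has been tugged
- release_top (a point): top middle of the thumb slide: upright black block 14 mm (x) x 12 mm (y) x 40 mm tall, top 90 mm above the bench, at station x = -150 mm, y = -20 mm at the start. It stands on the ledge of the dark catch box: ledge 50 mm high, x -172 to -106 mm, y -50 to 50 mm, with a wall up to 86 mm behind it
- glue: white glue bottle, 52 mm across, 150 mm tall, orange cap; loose, to be left alone; origin at its underside
- spool: aluminium solder-wire spool, 54 mm across, 54 mm tall, standing on end; loose, to be left alone; origin at its underside
- pickup: black guitar pickup block, 36 x 72 x 20 mm, lying flat; loose, to be left alone; origin at its underside
- screwdriver: screwdriver with red handle, 170 mm long, lying; origin mid-length, x axis towards its tip; loose, to be left alone; origin at its underside
- hammer: small fretting hammer, 240 mm long, lying; origin mid-length, x axis towards its head; loose, to be left alone; origin at its underside
- jar: amber glass jar with steel cap, 64 mm across, 70 mm tall; loose, to be left alone; origin at its underside
- sanding_block: wooden sanding block, 50 x 110 x 30 mm, lying flat; loose, to be left alone; origin at its underside

How it is judged (in metres and radians):
On the way, in this order (a step that is already met when the one before it is completed fails the run):
1. the carrier stands in the detent under the guard, the guard still shut (value of joint carrier between 0.114 and 0.126 m and value of joint guard below 0.01 rad), for 0.2 s.
2. the guard is tugged up before the thumb slide has been touched (value of joint guard above 0.018 rad and value of joint release below 0.005 m), for 0.15 s.
At the end, for the whole second after the job is handed in: the carrier is in the detent under the guard (0.120 m, within 6 mm), and the fingers hold the guard (more than 1 N of contact) still at 0.70 to 1.10 rad open (40 to 63 degrees) (value of joint carrier between 0.114 and 0.126 m and value of joint guard between 0.7 and 1.1 rad and velocity of joint guard between -0.1 and 0.1 rad/s and contact force between the fingers and guard above 1 N); the arm keeps its last pose, push and grip.
It fails at once if one of the other things on the bench (glue, spool, pickup, screwdriver, hammer, jar, sanding block) is moved more than 30 mm (distance of any of glue, spool, pickup, screwdriver, hammer, jar, sanding_block from where it was at the start of the episode above 0.03 m).
It also fails if it takes over 64 s, if anything falls off the work surface, if the arm or the gripper's body presses on something with over 40 N, if the wrist force passes 120 N, or if a joint passes its speed limit or range.

ROBOT

A 6-joint arm with a two-finger parallel gripper is mounted at the origin on the work surface. World frame = base frame: x ahead of the robot, y to its left, z up, the work surface at z = 0. Lengths are in mm, angles in rad, forces in N, time in s.
With the tool pointing down it reaches from about 400 to 925 mm from the base axis. Payload 12.5 kg.
Tool frame: the origin (TCP) lies at the very end of the fingers, on their centre line; the grasp point (between the pads) lies 19 mm behind it; z points along the fingers, y is the line along which they close (so a half turn about z gives the same grasp; the last joint's range is limited). The gripper opens to 95 mm and grips with 3 to 60 N. Pads are 20 mm wide; open, the fingers measure 119 mm over their backs; the gripper's body (75 mm by 180 mm) begins 59 mm behind the grasp point.
Start: joints at [1.188, 0.491, 1.559, -0, 1.092, -0.106], TCP at [170.782, 601.232, 214.661] pointing down, gripper open.
Joint ranges: [-3.1, 3.1], [-0.84, 2.19], [0.05, 2.79], [-1.13, 4.28], [0.06, 2.93], [-2.69, 2.69]. Speed limits (rad/s): [2.22, 2.22, 2.79, 3.14, 3.14, 3.14].

INTERFACE

Orientations are given as [roll, pitch, yaw] about the fixed x, y, z axes, in that order (R = Rz(yaw) Ry(pitch) Rx(roll)).
In Python, from cell import env, vision gives the robot as it stands (env), with the cameras (vision).
- The arm moves only by the shell command python3 steer.py, which reads ROWS from standard input. ROWS is one flat JSON list of numbers that holds 1 to 5 rows one after another, with no inner brackets; each row has 5 numbers: dx, dy, dz in mm, then a turn about the tool's z in rad, then the opening from 0.0 (shut) to 1.0 (fully open); each row is the pose to reach, as a shift and turn from the pose commanded when the command began, along the tool's axes at that moment; what a row does not reach only later rows make up. A row lasts 1/12 s, in which the tool goes at most 41.7 mm and 0.125 rad, less where a joint would pass 70% of its speed; a pose out of reach is approached as far as the arm can. The fingers move at their own pace and stop on an object; the grip force is fixed at half the most. Time passes only in rows, so rows that do not move let the fingers close. It prints the time, the measured TCP pose, the force, the opening and the grip force at its end. Input that does not fit is refused with a message, and nothing moves.
- env.state(): the state, without advancing time (a new reading comes with each control period).
- vision.read_camera(name): name is "side" or "top" or "wrist"; returns (picture, depth): 384x512x3 uint8, red, green, blue; 384x512 float32, mm along the optical axis (not along the pixel's ray), 0 where there is no reading.
- vision.camera_info(name): a dict with "vertical_fov" (degrees; the focal length in pixels is half the picture's height over the tangent of half this angle, whatever the lens; pixels are square), "cx", "cy" (the principal point, pixels), "origin" and "attitude" of the camera in the world. Camera axes: x right, y down, z forward; pixel columns grow to the right and rows downward; lengths in mm; the calibration is good to about 2 mm. A picture is of the moment at which its call begins: read the wrist's pose just before it. camera_info takes no time and is no camera call; for the wrist camera it gives the pose at the moment of the call.
- env.job_done(): hands the job in; it is judged then, once.
The state is a dict: "t": time; "joints": joint angles; "qvel": joint speeds; "tau": joint torques, N m; "eef_pos": TCP position; "tcp_rot": TCP orientation; "ft_force": force on the tool from outside, world axes, zero at the start; "moment": the same for the moment, N m; "opening": opening from 0.0 (shut) to 1.0 (fully open); "grip_force": force on a finger pad.
Only numpy, scipy, OpenCV 4.12 (cv2) and the standard library are available. Lean on these libraries where they do the work, as an engineer would, in place of code of your own. Each camera call takes 0.05 s, during which the arm holds its last target. There are 200 camera calls.

## Working session

There is one attempt and no reset: what is moved stays moved. The work goes in short steps, Python scripts to look and compute and a shell command to move; the robot and the scene stay as the last step left them, time stands still between calls to the robot, and variables do not carry over. Pictures are saved under pics/ and viewed, at most 10 in all, crops included, and the job is handed in when it is done.

```bash
ls; mkdir -p pics; cat > h.py <<'E'
from cell import env, vision
import numpy as np, cv2
from scipy.spatial.transform import Rotation as R
def cam(n):
    i=vision.camera_info(n); p,d=vision.read_camera(n); return i,p,d
def rot(i):
    a=np.array(i["attitude"],float)
    return a if a.shape==(3,3) else R.from_euler('xyz',a).as_matrix()
def foc(i,h=384): return h/2/np.tan(np.radians(i["vertical_fov"])/2)
def ray(i,u,v):
    f=foc(i); return rot(i)@np.array([(u-i["cx"])/f,(v-i["cy"])/f,1.])
def onplane(i,u,v,z):
    r=ray(i,u,v); o=np.array(i["origin"]); return o+r*(z-o[2])/r[2]
def cloud(i,d):
    v,u=np.mgrid[:384,:512]; f=foc(i)
    return (np.stack([(u-i["cx"])/f,(v-i["cy"])/f,np.ones_like(d)],-1)*d[...,None])@rot(i).T+np.array(i["origin"])
E
python3 - <<'E'
from h import *
for n in("top","side"):
    i,p,d=cam(n); print(n,i)
    cv2.imwrite(f"pics/{n}0.png",cv2.resize(p[...,::-1],(800,600))); np.savez(f"/tmp/{n}0.npz",p=p,d=d)
print(env.state())
E
```

```text
cell.py
pics
steer.py
top {'vertical_fov': 47.348567287216014, 'cx': 247.0990566094433, 'cy': 189.72452595325066, 'origin': array([ 476.38912469,  104.91197575, 1141.58347934]), 'attitude': array([-3.04582307, -0.03073365, -1.55444677])}
side {'vertical_fov': 55.027782071986834, 'cx': 254.21844346451647, 'cy': 199.53577083059986, 'origin': array([320.72696269, 615.33635567, 829.20480442]), 'attitude': array([-2.47426681,  0.01323239, -2.72203053])}
{'t': 0.1, 'joints': array([ 1.18839066e+00,  4.91463823e-01,  1.55936002e+00,  1.40808916e-05,
        1.09168558e+00, -1.05640584e-01]), 'qvel': array([-0.00136121, -0.00073421, -0.00050208, -0.00064835,  0.00134244,
        0.00101913]), 'tau': array([ 1.57836126e-03, -6.13628697e+01, -2.58608490e+01,  6.93543465e-02,
        4.70585749e-02, -2.27899125e-05]), 'eef_pos': array([170.70363333, 601.03167996, 214.1520227 ]), 'tcp_rot': array([-3.14068232e+00, -1.09087119e-04,  2.86482103e+00]), 'ft_force': array([-0.38825355,  0.75416313,  0.33193112]), 'moment': array([-0.00707766, -0.0328464 ,  0.02245757]), 'grip_force': 0.0, 'opening': 1.0038871487675858}
```

View pics/top0.png

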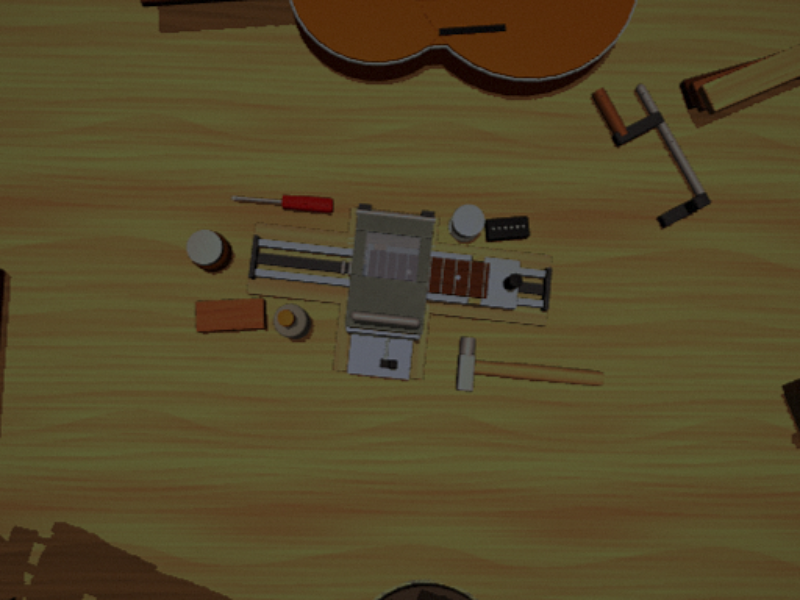

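View pics/side0.png

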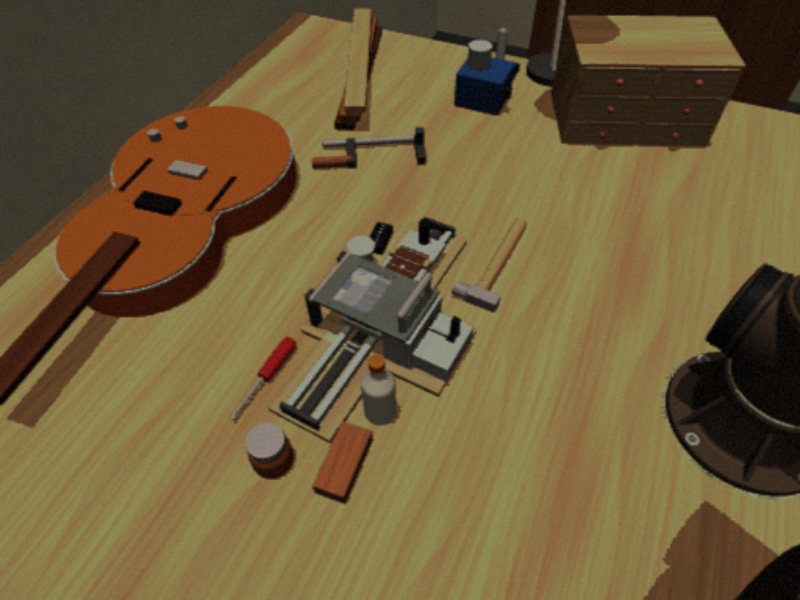

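The top view shows the knob at about (513,281), the handle bar from (354,317) to (418,322) and the slide at (389,363), all in 800-px coordinates. The side view agrees. The glue bottle stands near the guard's +y side, and the hammer lies near the catch box on the -y side. Next I'll measure these points.

```bash
python3 - <<'E'
from h import *
i=vision.camera_info("top"); z=np.load("/tmp/top0.npz"); p,d=z["p"],z["d"]; C=cloud(i,d)
s=1.5625
def show(name,u0,v0,u1,v1,zlo,zhi):
    sl=np.s_[int(v0/s):int(v1/s)+1,int(u0/s):int(u1/s)+1]; c=C[sl].reshape(-1,3)
    m=(c[:,2]>zlo)&(c[:,2]<zhi); c=c[m]
    if len(c): print(name,len(c),"mean",c.mean(0).round(1),"min",c.min(0).round(),"max",c.max(0).round())
    return c
show("bench",440,420,600,460,-20,20)
show("knob",495,262,535,300,80,105)
h=show("handle",340,305,430,335,122,145)
show("slide",372,345,405,375,80,100)
show("ledge",350,340,372,375,40,60)
x=h-h.mean(0); u,S,V=np.linalg.svd(x[:,:2]); print("handle dir",V[0],np.arctan2(-V[0][0]*np.sign(V[0][1]),abs(V[0][1])))
# rail/dark ends & plate edges: base plate outline via rays on plane
for n,(a,b),zz in [("knobtop",(513,279),92),("handleL",(353,318),134),("handleR",(418,323),134),("slide",(389,361),90),("hingeL",(359,212),92),("hingeR",(434,216),92),("railL",(254,257),35),("railR",(547,290),35)]:
    print(n,onplane(i,a/s,b/s,zz).round(1))
# highlight masks
g=cv2.cvtColor(p,cv2.COLOR_RGB2GRAY)
crop=p[120:250,140:370]; cv2.imwrite("pics/topcrop.png",cv2.resize(np.clip(crop[...,::-1]*1.8,0,255).astype(np.uint8),(798,451),interpolation=cv2.INTER_CUBIC))
# objects tall
for n,(u0,v0,u1,v1) in dict(glue=(272,300,312,340),jar=(185,228,235,272),spool=(448,203,486,242),hammer=(455,335,480,392)).items(): show(n,u0,v0,u1,v1,12,170)
E
```

```text
bench 2804 mean [ 3.541e+02 -1.533e+02 -2.000e-01] min [ 319. -289.   -7.] max [389. -19.   8.]
knob 68 mean [ 608.3 -126.1   90.8] min [ 598. -137.   82.] max [ 618. -116.   95.]
handle 260 mean [541.5  76.5 139.2] min [532.  27. 131.] max [552. 126. 145.]
slide 30 mean [475.3  62.8  89.4] min [469.  56.  82.] max [481.  68.  94.]
ledge 338 mean [485.8 111.1  49.7] min [456.  94.  44.] max [513. 129.  55.]
handle dir [-0.09050603 -0.99589591] -0.09063004443410959
knobtop [ 608.8 -122.6   92. ]
handleL [540.9 123.8 134. ]
handleR [535.2  27.7 134. ]
slide [478.8  68.2  90. ]
hingeL [709.1 118.7  92. ]
hingeR [705.5   1.5  92. ]
railL [643.5 288.4  35. ]
railR [ 599. -191.   35.]
glue 418 mean [536.8 216.1 106.1] min [514. 195.  14.] max [565. 246. 154.]
jar 588 mean [650.1 355.4  60.8] min [622. 329.  12.] max [684. 388.  77.]
spool 365 mean [708.7 -58.6  51.4] min [684. -94.  13.] max [734. -33.  59.]
hammer 392 mean [477.  -62.   24.3] min [435. -84.  12.] max [522. -46.  31.]
```

View pics/topcrop.png

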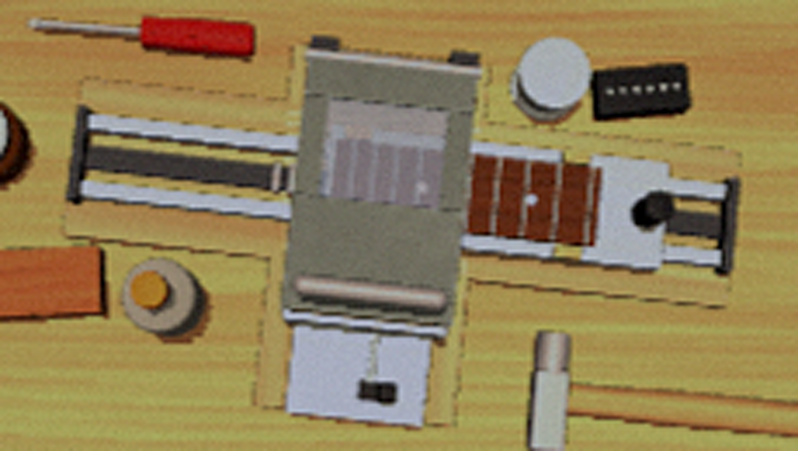

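```bash
cat >> h.py <<'E'
YAW=-0.0915; O=np.array([626.,69.,0.])
S2W=R.from_euler('z',YAW).as_matrix()
def go(name,st):
    "shift in tool axes from the measured pose to a station-frame point"
    s=env.state(); T=R.from_euler('xyz',s["tcp_rot"]).as_matrix()
    w=S2W@np.array(st,float)+O
    print(name,"world",w.round(1),"tool shift",(T.T@(w-s["eef_pos"])).round(1),"turn",round(float(s["tcp_rot"][2]-1.479),3),"st now",(S2W.T@(s["eef_pos"]-O)).round(1),"F",s["ft_force"].round(1),"t",round(s["t"],2))
E
echo '[0, 0, 0, 0.125, 1, 0, 0, 0, 0.25, 1, 0, 0, 0, 0.375, 1, 0, 0, 0, 0.5, 1, 0, 0, 0, 0.625, 1]' | python3 steer.py
echo '[0, 0, 0, 0.125, 1, 0, 0, 0, 0.25, 1, 0, 0, 0, 0.375, 1, 0, 0, 0, 0.5, 1, 0, 0, 0, 0.625, 1]' | python3 steer.py
echo '[0, 0, 0, 0.1, 1, 0, 0, 0, 0.136, 1, 0, 0, 0, 0.136, 1]' | python3 steer.py
python3 -c "
from h import *
go('knob above',[0,-194.3,160])"
```

```text
t: 0.52
eef_pos: [170.7, 601.1, 214.3]
tcp_rot: [-3.141, 0.0, 2.234]
ft_force: [1.6, 0.4, -0.7]
opening: 0.998
grip_force: 0.0
t: 0.93
eef_pos: [170.7, 601.1, 214.3]
tcp_rot: [-3.141, 0.001, 1.609]
ft_force: [-0.8, 0.1, -0.1]
opening: 1.003
grip_force: 0.0
t: 1.18
eef_pos: [170.7, 601.1, 214.3]
tcp_rot: [-3.141, 0.001, 1.477]
ft_force: [-0.1, 0.3, 0.0]
opening: 1.002
grip_force: 0.0
knob above world [ 608.2 -124.5  160. ] tool shift [-681.4  503.5   54.7] turn -0.002 st now [-502.   488.2  214.3] F [-0.1  0.3  0. ] t 1.18
```

```bash

echo '[-32, 24, 0, 0, 1, -64, 48, 0, 0, 1, -96, 72, 0, 0, 1, -128, 96, 0, 0, 1, -160, 120, 0, 0, 1]' | python3 steer.py >/dev/null
echo '[-32, 24, 0, 0, 1, -64, 48, 0, 0, 1, -96, 72, 0, 0, 1, -128, 96, 0, 0, 1, -160, 120, 0, 0, 1]' | python3 steer.py >/dev/null
echo '[-32, 24, 0, 0, 1, -64, 48, 0, 0, 1, -96, 72, 0, 0, 1, -128, 96, 0, 0, 1, -160, 120, 0, 0, 1]' | python3 steer.py >/dev/null
echo '[-32, 24, 0, 0, 1, -64, 48, 0, 0, 1, -96, 72, 0, 0, 1, -128, 96, 0, 0, 1, -160, 120, 0, 0, 1]' | python3 steer.py >/dev/null
echo '[-20, 12, 0, 0, 1, -41, 23, 0, 0, 1, -41, 23, 20, 0, 1, -41, 23, 20, 0, 1]' | python3 steer.py
python3 - <<'E'
from h import *
go('knob above',[0,-194.3,160])
i,p,d=cam("wrist"); print(i); C=cloud(i,d)
cv2.imwrite("pics/w1.png",np.clip(p[...,::-1]*1.5,0,255).astype(np.uint8))
m=(C[...,2]>84)&(C[...,2]<98)&(p.max(-1)<70)&(abs(C[...,0]-608)<40)&(abs(C[...,1]+124)<40)
c=C[m]; print(m.sum(), c.mean(0),c.min(0),c.max(0))
E
```

```text
t: 3.18
eef_pos: [608.1, -124.0, 191.4]
tcp_rot: [-3.137, -0.001, 1.479]
ft_force: [0.2, -0.1, -0.8]
opening: 0.997
grip_force: 0.0
knob above world [ 608.2 -124.5  160. ] tool shift [-0.5  0.3 31.4] turn -0.0 st now [  -0.2 -193.8  191.4] F [ 0.2 -0.1 -0.8] t 3.18
{'vertical_fov': 65.32260528687816, 'cx': 252.92700851296252, 'cy': 195.6213184948429, 'origin': array([615.79161376, -49.74560689, 360.13346999]), 'attitude': array([ 2.87250601,  0.00349091, -0.09148691])}
393 [ 607.84545335 -126.05563008   90.23370867] [ 598.16806207 -137.36694227   84.60058938] [ 618.09468788 -116.34806519   92.82090883]
```

View pics/w1.png

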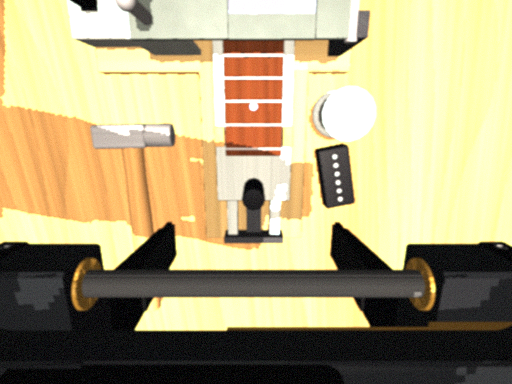

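The wrist view shows the knob at (254,190), centred between the fingers, and it measures at world (608,-126). Now I'll descend, pinch it and push.

```bash

echo '[-1, 0, 35, 0, 1, -1.5, 0, 70, 0, 1, -1.5, 0, 100, 0, 1, -1.5, 0, 120, 0, 1, -1.5, 0, 130, 0, 1]' | python3 steer.py
echo '[0, 0, 0, 0, 0.5, 0, 0, 0, 0, 0, 0, 0, 0, 0, 0, 0, 0, 0, 0, 0, 0, 0, 0, 0, 0]' | python3 steer.py
echo '[0, 0, 0, 0, 0, 0, 0, 0, 0, 0, 0, 0, 0, 0, 0, 0, 0, 0, 0, 0]' | python3 steer.py
python3 -c "
from h import *
go('knob stop',[0,-115,61.4])"
```

```text
t: 3.65
eef_pos: [608.0, -123.5, 62.8]
tcp_rot: [-3.139, -0.001, 1.481]
ft_force: [-0.8, -0.3, -0.7]
opening: 0.996
grip_force: 0.0
t: 4.07
eef_pos: [609.4, -124.7, 66.0]
tcp_rot: [3.14, 0.0, 1.479]
ft_force: [-0.2, 0.6, -0.4]
opening: 0.71
grip_force: 0.0
t: 4.4
eef_pos: [609.0, -124.6, 64.7]
tcp_rot: [3.141, -0.0, 1.479]
ft_force: [-0.2, 0.1, -0.8]
opening: 0.429
grip_force: 0.0
knob stop world [615.5 -45.5  61.4] tool shift [79.4 -0.8  3.3] turn -0.0 st now [   0.7 -194.4   64.7] F [-0.2  0.1 -0.8] t 4.4
```

```bash

echo '[0, 0, 0, 0, 0, 0, 0, 0, 0, 0, 0, 0, 0, 0, 0, 0, 0, 0, 0, 0, 0, 0, 0, 0, 0]' | python3 steer.py
python3 -c "
from h import *
go('knob stop',[0,-115,61.4])"
```

```text
t: 4.82
eef_pos: [607.7, -124.4, 64.5]
tcp_rot: [-3.139, -0.0, 1.479]
ft_force: [-5.7, -0.4, 3.4]
opening: 0.225
grip_force: 30.0
knob stop world [615.5 -45.5  61.4] tool shift [79.2  0.5  3.1] turn -0.0 st now [  -0.6 -194.2   64.5] F [-5.7 -0.4  3.4] t 4.82
```

```bash
cat > f.py <<'E'
from h import *
s=env.state(); print("st",(S2W.T@(s["eef_pos"]-O)).round(1),"Fst",(S2W.T@s["ft_force"]).round(1),"op",round(s["opening"],3),"grip",s["grip_force"],"t",round(s["t"],2))
E
echo '[8, 0, 0, 0, 0, 20, 0, 0, 0, 0, 32, 0, 0, 0, 0, 44, 0, 0, 0, 0, 54, 0, 0, 0, 0]' | python3 steer.py>/dev/null; python3 f.py
echo '[4, 0, 0, 0, 0, 8, 0, 0, 0, 0, 11, 0, 0, 0, 0, 13, 0, 0, 0, 0, 13, 0, 0, 0, 0]' | python3 steer.py>/dev/null; python3 f.py
for k in 1 2 3 4; do echo '[1, 0, 0, 0, 0, 2, 0, 0, 0, 0, 3, 0, 0, 0, 0, 3, 0, 0, 0, 0]' | python3 steer.py>/dev/null; python3 f.py; done
```

```text
st [  -0.6 -139.8   64.5] Fst [-5.6 -1.9  3.4] op 0.226 grip 29.994935989379883 t 5.23
st [  -0.6 -126.8   64.5] Fst [-5.8  1.9  3.7] op 0.227 grip 29.995435774326324 t 5.65
st [  -0.6 -124.2   64.5] Fst [-6.2  0.3  3.7] op 0.226 grip 29.995432198047638 t 5.98
st [  -0.6 -122.7   64.5] Fst [ -7.2 -10.2   4. ] op 0.23 grip 29.995363354682922 t 6.32
st [  -0.6 -118.6   64.5] Fst [-6.4 -1.   3.5] op 0.225 grip 29.995441138744354 t 6.65
st [  -0.6 -115.2   64.5] Fst [-5.9  1.6  3.6] op 0.228 grip 29.99552607536316 t 6.98
```

```bash

echo '[0, 0, 0, 0, 1, 0, 0, 0, 0, 1, 0, 0, 0, 0, 1, 0, 0, 0, 0, 1, 0, 0, 0, 0, 1]' | python3 steer.py>/dev/null
echo '[0, 0, 0, 0, 1, 0, 0, 0, 0, 1, 0, 0, 0, 0, 1, 0, 0, 0, 0, 1, 0, 0, 0, 0, 1]' | python3 steer.py
echo '[0, 0, -35, 0, 1, 0, 0, -70, 0, 1, 0, 0, -105, 0, 1, 0, 0, -125, 0, 1, 0, 0, -135, 0, 1]' | python3 steer.py
python3 - <<'E'
from h import *
go('handle above',[-85,0,200])
i,p,d=cam("wrist"); C=cloud(i,d); 
def m(n,zl,zh,c,r,dark=300):
    q=C[(C[...,2]>zl)&(C[...,2]<zh)&(abs((C[...,:2]-c)).max(-1)<r)&(p.max(-1)<dark)]
    if len(q): q2=(q-O)@S2W; print(n,len(q),"st mean",q2.mean(0).round(1),q2.min(0).round(1),q2.max(0).round(1))
m("knob",84,98,[615.5,-45.5],30,90); m("handle",125,145,[541,77],60)
i,p,d=cam("top"); C=cloud(i,d); m("knobT",84,98,[615.5,-45.5],30,90); m("handleT",122,145,[541,77],60); m("slideT",82,98,[477,64],15); m("plateT",88,100,[626,69],150)
cv2.imwrite("pics/top2.png",cv2.resize(np.clip(p[120:250,140:370,::-1]*1.8,0,255).astype(np.uint8),(798,451)))
E
```

```text
t: 7.82
eef_pos: [616.2, -45.9, 64.6]
tcp_rot: [3.142, -0.0, 1.479]
ft_force: [-0.3, 0.1, -1.0]
opening: 0.869
grip_force: 0.0
t: 8.23
eef_pos: [617.0, -46.0, 202.9]
tcp_rot: [3.137, 0.0, 1.479]
ft_force: [0.4, -0.1, -0.6]
opening: 1.002
grip_force: 0.0
handle above world [541.4  76.8 200. ] tool shift [115.3 -86.6   2.5] turn -0.0 st now [   1.6 -115.4  202.9] F [ 0.4 -0.1 -0.6] t 8.23
knob 380 st mean [  -0.4 -116.7   90.3] [ -10.1 -128.4   84.2] [   9.4 -106.7   92.9]
handle 2566 st mean [-83.9  -6.3 137.5] [-92.6 -52.8 129.2] [-78.2  35.1 141.3]
handleT 261 st mean [-84.9  -0.3 139.2] [-91.6 -50.2 131.5] [-77.6  49.7 144.9]
slideT 30 st mean [-149.5  -19.9   89.5] [-155.9  -26.4   84.4] [-143.   -14.5   94.6]
plateT 3623 st mean [-4.   1.9 93.6] [-148.8  -61.5   88. ] [ 93.6 143.3  99.9]
```

The knob is at the stop and the station pose agrees with the handle and slide readings. On to the handle.

```bash

echo '[32, -24, 0, 0, 1, 64, -48, 0, 0, 1, 96, -72, 0, 0, 1, 110, -84, 0, 0, 1, 115, -86.5, 0, 0, 1]' | python3 steer.py>/dev/null
echo '[0, 0, 30, 0, 1, 0, 0, 60, 0, 1, 0, 0, 78, 0, 1, 0, 0, 84, 0, 1, 0, 0, 84, 0, 1]' | python3 steer.py>/dev/null;python3 f.py
echo '[0, 0, 0, 0, 0.4, 0, 0, 0, 0, 0, 0, 0, 0, 0, 0, 0, 0, 0, 0, 0, 0, 0, 0, 0, 0]' | python3 steer.py>/dev/null
echo '[0, 0, 0, 0, 0, 0, 0, 0, 0, 0, 0, 0, 0, 0, 0, 0, 0, 0, 0, 0, 0, 0, 0, 0, 0]' | python3 steer.py>/dev/null;python3 f.py
echo '[0, 0, 0, 0, 0, 0, 0, 0, 0, 0, 0, 0, 0, 0, 0, 0, 0, 0, 0, 0, 0, 0, 0, 0, 0]' | python3 steer.py>/dev/null;python3 f.py
```

```text
st [-86.2  -0.9 113.4] Fst [0.2 0.1 0.3] op 0.998 grip 0.0 t 9.17
st [-85.7  -0.3 115.6] Fst [ 0.5 -0.8  0.4] op 0.354 grip 0.0 t 10.0
st [-85.7  -0.3 115.6] Fst [ 0.7  0.2 -0.1] op 0.14 grip 29.999866783618927 t 10.42
```

```bash

for k in 1 2 3; do echo '[0, 0.2, -0.7, 0, 0, 0, 0.5, -1.4, 0, 0, 0, 0.6, -2, 0, 0, 0, 0.6, -2, 0, 0]' | python3 steer.py>/dev/null;python3 f.py; done
echo '[0, 0.3, -1, 0, 0, 0, 0.6, -2, 0, 0, 0, 0.6, -2, 0, 0, 0, 0.6, -2, 0, 0]' | python3 steer.py>/dev/null;python3 f.py
```

```text
st [-85.1  -0.3 117.6] Fst [ 0.3 -0.4 -4.1] op 0.139 grip 29.99933123588562 t 10.75
st [-84.5  -0.3 119.7] Fst [ 0.3  1.  -5. ] op 0.136 grip 29.999207854270935 t 11.08
st [-83.9  -0.3 121.7] Fst [ 0.9 -0.3 -4.4] op 0.139 grip 29.996674954891205 t 11.42
st [-83.3  -0.3 123.7] Fst [ 1.4 -0.5 -4.4] op 0.144 grip 29.99629497528076 t 11.75
```

```bash

for k in 1 2; do echo '[0, 0.3, -1, 0, 0, 0, 0.6, -2, 0, 0, 0, 1, -3, 0, 0, 0, 1, -3, 0, 0]' | python3 steer.py>/dev/null;python3 f.py; done
python3 - <<'E'
from h import *
i,p,d=cam("wrist"); C=cloud(i,d); q=(C-O)@S2W
for x0,x1 in ((-95,-60),(-60,-30),(-30,0),(0,40)):
  m=(abs(q[...,1])<58)&(abs(q[...,1])>30)&(q[...,0]>x0)&(q[...,0]<x1)&(q[...,2]>85)&(q[...,2]<125); c=q[m]
  if len(c): print(x0,len(c),np.median(c,0).round(1))
cv2.imwrite("pics/w3.png",np.clip(p[...,::-1]*1.3,0,255).astype(np.uint8))
E
```

```text
st [-82.3  -0.3 126.8] Fst [-0.4 -0.5 -5.2] op 0.139 grip 29.99716490507126 t 12.08
st [-81.2  -0.3 129.8] Fst [ 0.9  0.4 -4.3] op 0.136 grip 29.9970343708992 t 12.42
-95 1765 [-73.8  48.3 105.8]
-60 1900 [-45.1  44.2 103.2]
-30 1812 [-15.   44.5 100.4]
0 2807 [20.2 41.8 97. ]
```

View pics/w3.png

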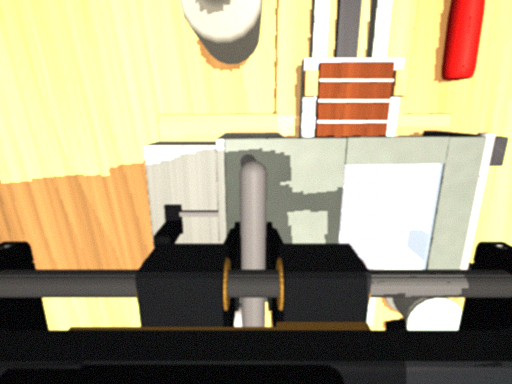

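The plate slopes by 0.094 rad and the pull stays at about 4.5 N after 14 mm of lift, well past the 6 mm catch limit. The guard isn't caught, so the slide doesn't need pushing. I'll raise it along its arc.

```bash

echo '[0, 2.6, -6.5, 0, 0, 0, 6.2, -14.3, 0, 0, 0, 10.1, -21.9, 0, 0, 0, 14.4, -29.3, 0, 0, 0, 19, -36.5, 0, 0]' | python3 steer.py>/dev/null;python3 f.py
echo '[0, 5, -7, 0, 0, 0, 10.4, -13.7, 0, 0, 0, 16.1, -20.1, 0, 0, 0, 22.1, -26.2, 0, 0, 0, 28.3, -32, 0, 0]' | python3 steer.py>/dev/null;python3 f.py
echo '[0, 6.6, -5.5, 0, 0, 0, 13.5, -10.6, 0, 0, 0, 20.5, -15.4, 0, 0, 0, 27.9, -19.9, 0, 0, 0, 27.9, -19.9, 0, 0]' | python3 steer.py>/dev/null;python3 f.py
echo '[0, 7.5, -4.1, 0, 0, 0, 14, -7.2, 0, 0, 0, 14, -7.2, 0, 0, 0, 14, -7.2, 0, 0, 0, 14, -7.2, 0, 0]' | python3 steer.py>/dev/null;python3 f.py
echo '[0, 0, 0, 0, 0, 0, 0, 0, 0, 0, 0, 0, 0, 0, 0, 0, 0, 0, 0, 0, 0, 0, 0, 0, 0]' | python3 steer.py>/dev/null;python3 f.py
python3 - <<'E'
from h import *
i,p,d=cam("top"); C=cloud(i,d); q=(C-O)@S2W
c=q[(abs(q[...,1])<58)&(abs(q[...,1])>48)&(q[...,0]>-60)&(q[...,0]<75)&(q[...,2]>95)&(q[...,2]<240)]
print(len(c),np.polyfit(c[:,0],c[:,2],1) if len(c) else 0)
i,p,d=cam("side"); C=cloud(i,d); q=(C-O)@S2W
c=q[(abs(q[...,1])<58)&(q[...,0]>-40)&(q[...,0]<70)&(q[...,2]>95)&(q[...,2]<205)]
print(len(c))
cv2.imwrite("pics/side4.png",cv2.resize(np.clip(p[100:300,130:350,::-1]*1.5,0,255).astype(np.uint8),(660,600)))
E
```

```text
st [-62.8  -0.3 167.2] Fst [-6.3 -0.3 -1.1] op 0.138 grip 29.999349117279053 t 12.88
st [-35.8  -0.3 200. ] Fst [-16.9  -1.6  10.7] op 0.138 grip 30.00393122434616 t 13.3
st [ -5.5  -0.3 221.6] Fst [-12.6  -1.1  16.1] op 0.141 grip 30.005545020103455 t 13.72
st [  8.1  -0.3 228. ] Fst [-7.  -1.8  9.9] op 0.142 grip 30.00359147787094 t 14.13
st [  8.1  -0.3 227.9] Fst [-7.  -1.3 10.4] op 0.135 grip 30.003554821014404 t 14.55
11 [ -1.18017352 192.03184828]
402
```

View pics/side4.png

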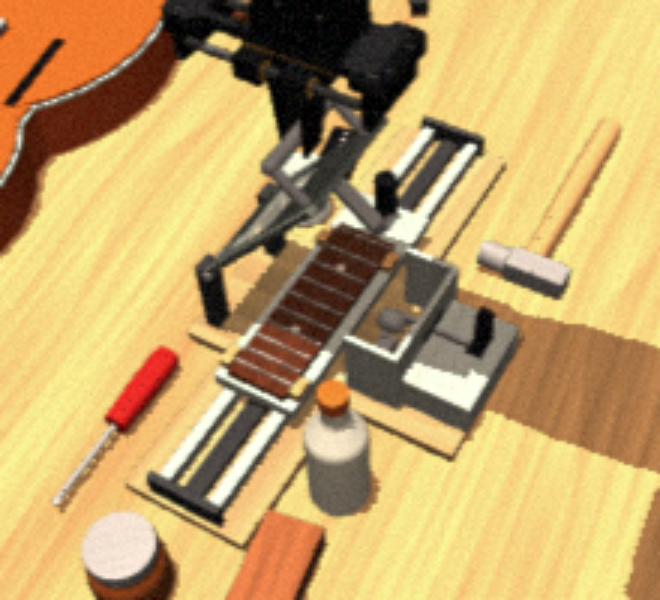

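The side view shows the guard held open at about 0.87 rad by its handle. The carrier sits under it, and nothing else has moved. Handing in.

```bash
python3 -c "
from cell import env, vision
print(env.job_done())"
```

```text
the job is handed in; nothing more can be done
None
```

The job is handed in: the carrier clicked into the stop, the tug showed the guard was not caught so I left the thumb slide alone, and the arm is holding the guard open at about 50 degrees (0.87 rad); no verdict was returned.

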